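# Hang the vial carrier on the lift bar and hold the cam at full lift

## Robot

A 7-joint arm with a two-finger parallel gripper is mounted at the origin on the work surface. World frame = base frame: x ahead of the robot, y to its left, z up, the work surface at z = 0. Lengths are in mm, angles in rad, forces in N, time in s.
With the tool pointing down it reaches from about 400 to 900 mm from the base axis. Payload 5.6 kg.
Tool frame: the origin (TCP) lies midway between the tips of the shut fingers; the grasp point (between the pads) lies 19 mm behind it; x points along the fingers, y is the direction in which the jaws open and shut, and the axes are right-handed (so a half turn about x gives the same grasp; the last joint's range is limited). The gripper opens to 92 mm and grips with 3 to 60 N. Pads are 20 mm wide; open, the fingers measure 128 mm over their backs; the gripper's body (75 mm by 189 mm) begins 69 mm behind the grasp point.
Start: joints at [-1.316, 0.468, -0.012, 1.603, 0.006, 1.071, -0.056], TCP at [190.763, 621.384, 214.592] pointing down, gripper open.
Joint ranges: [-2.53, 2.53], [-0.31, 2.02], [-1.57, 1.55], [0.28, 2.44], [-1.29, 4.43], [0.15, 1.84], [-2.92, 2.92]. Speed limits (rad/s): [2.57, 2.57, 3.14, 3.14, 3.14, 3.14, 3.14].

## Interface

Orientations are given as a rotation vector (axis times angle).
In Python, from cell import robot, grip, kin, viewer gives the robot as it stands. Calls block until the motion is done:
- robot.movep(position, orientation): joint-space move of the TCP to a pose.
- robot.servo_line(position, feed=150, rotation=None): straight line of the TCP; rotation=None keeps the orientation; feed is the mean speed in mm/s.
- robot.goto_joints(angles): joint-space move.
- grip(opening, newtons=None): opening from 0.0 (shut) to 1.0 (fully open); newtons is the grip in N (None keeps the last); returns when the fingers have stopped.
- robot.hold(seconds).
- kin.ik(position, orientation): joint angles nearest the present ones, or None.
- robot.observe(): the state.
- viewer.read_camera(name): name is "scene" or "top"; returns the picture (384x512x3 uint8, red, green, blue); there is no depth.
- viewer.camera_info(name): a dict with "camera_matrix" (3x3 intrinsics, pixels), "R" (3x3) and "t" (3): a world point X has camera coordinates R X + t. Camera axes: x right, y down, z forward; pixel columns grow to the right and rows downward; lengths in mm; the calibration is good to about 2 mm. A picture is of the moment at which its call begins. camera_info takes no time and is no camera call.
A pose or a line that the arm cannot do raises robot.IKError and nothing moves.
- robot.job_done(): hands the job in, once; it reports no verdict.
Trained networks look in the newest picture that a camera, given by its name, has taken for a name from the list of things; names that differ only in an ending like _2 or _b are one class to them, and where a whole thing is asked for, a point or a joint stands for the part that bears it (a point fixed in the world has none). Each returns a list of dicts, best first, with "confidence" (0 to 1); they miss things now and then, are a little off and sometimes report something else, mostly with a low value. They report only what shows in the picture. A call takes as long as a camera call.
- viewer.silhouettes(name, camera): "mask" (384x512 bool, what is visible of it).
- viewer.pinpoint(name, camera): "at" ([x, y, z] in mm, in the coordinates of the camera as it stood for that picture, good to about 4 mm: a listed point, or the origin of a listed thing).
The state is a dict: "t": time; "joints": joint angles; "joint_velocities": joint speeds; "joint_torque": joint torques, N m; "tcp_pos": TCP position; "tcp_rot": TCP orientation; "contact_force": force on the tool from outside, world axes, zero at the start; "wrist_torque": the same for the moment, N m; "grip_width": opening from 0.0 (shut) to 1.0 (fully open).
Only numpy, scipy, OpenCV 4.12 (cv2) and the standard library are available. Lean on these libraries where they do the work, as an engineer would, in place of code of your own. Each camera call takes 0.05 s, during which the arm holds its last target. There are 200 camera calls.

## Task

Lift the steel vial carrier by its tab, keeping it upright, drape it astride the lift stand's horizontal bar and let go of it so that it hangs there by itself. Then turn the stand's cam lever up to the point of highest lift (lever straight up, not past it) and finish while still holding the lever there, because it springs back when let go. Leave everything else on the bench where it is.

Things in the scene. Friction and masses are not known exactly. Their poses are not given: they have to be found in the camera images.
- carrier_tab (a point): Grip point of the vial carrier: centre of the flat steel tab on its top, 98 mm above the carrier's feet. The tab is 10 mm thick along the carrier's x, 34 mm wide along its y, and stands from 74 to 118 mm above the feet. Axes are the carrier's (z up).
- carrier: Loose bent-steel vial carrier, 0.2 to 0.33 kg: an upside-down U standing on its two legs, two small capped vials on a shelf outside each leg, tab on top. 72 (x) x 60 (y) x 118 (z) mm. Origin: centre of its underside, z up. The slot between the legs runs through along y, 26 mm wide (x), open below, 70 mm deep to the roof. Same either way round.
- saddle (a point): Point on the carrier in the middle of the underside of its roof (70 mm above its feet), which rests on top of the bar when the carrier hangs.
- carriage: Lifting carriage with a round steel bar, 14 mm thick, level, sticking out along the stand's +y. Origin: on the bar's axis at the middle of its free length, which runs from 72 mm on the -y side (block) to 65 mm on the +y side (22 mm end collar). Axes as the stand's. The cam moves it straight up and down: axis 175 mm above the bench at the top, 24 mm lower at the start.
- lever_grip (a point): Hand lever of the cam: black round grip, 16 mm thick, 72 mm long, parallel to the stand's y, on the side away from the bar. Origin: centre of the grip. It swings on a circle of 110 mm radius around cam_axis in the stand's x-z plane; the flat steel arm joins the grip's +y end, 37 mm from its centre.
- cam_axis (a point): Point on the cam's fixed axis, level with the middle of the grip, 85 mm above the bench. Axes are the stand's: x from the robot's side to the far side, y along the cam axis and the bar, z up. The stand is fixed to the bench.
- lever (a joint): Cam lever angle, rad: 0 with the lever straight up, where the bar is highest; negative leaning to the robot's side (stand's -x), positive past the top, where the bar sinks again. Grip from the axis: 110 mm x (sin along x, cos along z). Stops at -1.2 (start) and 0.9. A spring and the weight pull it back to the robot's side with 3 to 6 N at the grip; let go, it falls back.
- reagent_bottle: Bystander: amber bottle, 64 mm wide, 130 mm high. Origin at its underside.
- beaker: Bystander: glass beaker, 68 mm wide, 85 mm high. Origin at its underside.
- vial_jar: Bystander: small white jar, 40 mm wide, 50 mm high. Origin at its underside.
- spatula: Bystander: laboratory spatula 180 mm long, lying flat. Origin at its underside.
- weight: Bystander: brass balance weight, 28 mm wide, 36 mm high. Origin at its underside.

How it is judged (in metres and radians):
On the way, in this order (a step that is already met when the one before it is completed fails the run):
1. the carrier hangs astride the bar, let go, with the lever still down (x of saddle in the frame of carriage between -0.012 and 0.012 m and y of saddle in the frame of carriage between -0.045 and 0.045 m and z of saddle in the frame of carriage between 0.003 and 0.013 m and angle between saddle's own z axis and vertical below 0.3 rad and contact force between carrier and carriage above 0.5 N and contact force between carrier and the arm below 0.1 N and contact force between carrier and the fingers below 0.1 N and value of joint lever below -0.7 rad), for 0.3 s.
2. the lever is held at the highest lift with the carrier hanging on the bar (x of saddle in the frame of carriage between -0.012 and 0.012 m and y of saddle in the frame of carriage between -0.045 and 0.045 m and z of saddle in the frame of carriage between 0.003 and 0.013 m and angle between saddle's own z axis and vertical below 0.3 rad and contact force between carrier and carriage above 0.5 N and contact force between carrier and the arm below 0.1 N and contact force between carrier and the fingers below 0.1 N and value of joint lever between -0.25 and 0.25 rad and contact force between any of the fingers, the arm and lever above 1 N), for 0.3 s.
At the end, for the whole second after the job is handed in: Carrier astride the bar (roof 3-13 mm over its axis, within 12 mm across, 45 mm along, tilt < 0.3 rad), on the bar alone, not touched by the robot, < 0.05 m/s; lever within 0.25 rad of straight up, < 0.3 rad/s, held by the robot with > 1 N (all of step 2 and velocity of joint lever between -0.3 and 0.3 rad/s and linear speed of carrier below 0.05 m/s); the arm keeps its last pose, push and grip.
It fails at once if the carrier is tipped by more than 45 degrees (angle between saddle's own z axis and vertical above 0.785 rad).
It fails at once if another thing on the bench is moved more than 30 mm (distance of any of reagent_bottle, beaker, vial_jar, spatula, weight from where it was at the start of the episode above 0.03 m).
It also fails if it takes over 51 s, if anything falls off the work surface, if the arm or the gripper's body presses on something with over 40 N, if the wrist force passes 120 N, or if a joint passes its speed limit or range.

## Working session

There is one attempt and no reset: what is moved stays moved. The work goes in short steps, each a Python script; the robot and the scene stay as the last script left them, time stands still between calls to the robot, and variables do not carry over. Pictures are saved under pics/ and viewed, about 8 in all and at most 12, crops included, and the job is handed in when it is done.

```bash
ls; mkdir -p pics; cat > h.py <<'E'
import numpy as np, cv2
from scipy.spatial.transform import Rotation as Rn
from cell import robot, grip, kin, viewer
def pp(name,cam):
    I=viewer.camera_info(cam);R=np.array(I["R"]);t=np.array(I["t"])
    return [(round(d["confidence"],2),(R.T@(np.array(d["at"])-t)).round(1)) for d in viewer.pinpoint(name,cam)[:3]]
def proj(X,cam):
    I=viewer.camera_info(cam);p=np.array(I["camera_matrix"])@(np.array(I["R"])@np.array(X,float)+np.array(I["t"]));return (p[:2]/p[2]).round(0)
def snap(cam,fn,s=1.5):
    im=np.array(viewer.read_camera(cam));cv2.imwrite("pics/"+fn,cv2.resize(im[:,:,::-1],None,fx=s,fy=s,interpolation=cv2.INTER_CUBIC));return im
E
python3 - <<'E'
from h import *
for c in("scene","top"):
    snap(c,c+"0.png")
    for n in("carrier_tab","carrier","carriage","lever_grip","cam_axis","reagent_bottle","beaker","vial_jar","spatula","weight"):
        print(c,n,pp(n,c))
    I=viewer.camera_info(c);print(c,"campos",(-np.array(I["R"]).T@np.array(I["t"])).round(0))
o=robot.observe();print(o)
E
```

```text
pics
scene carrier_tab [(0.68, array([455.5, 257. ,  99.9]))]
scene carrier [(0.67, array([451.1, 260.5,   0.6]))]
scene carriage [(0.74, array([586. ,  -8. , 149.7]))]
scene lever_grip [(0.53, array([ 516.2, -216.9,  124.8]))]
scene cam_axis [(0.97, array([ 614.5, -196.2,   87.8]))]
scene reagent_bottle [(0.73, array([671.1, 350.6,   1.6]))]
scene beaker [(0.72, array([ 604.8, -428.5,    6.1]))]
scene vial_jar [(0.53, array([382.9,   4.7,   4.9]))]
scene spatula [(0.76, array([ 392.1, -382.5,    5.4]))]
scene weight [(0.56, array([396.5, 148.3,   3.5])), (0.48, array([583.1,  -8.2, 151.8]))]
scene campos [1289.  472.  723.]
top carrier_tab [(0.71, array([456.6, 262.1,  96.8]))]
top carrier [(0.93, array([452.5, 261.9,   2.4])), (0.58, array([ 393.2, -379.4,    2. ]))]
top carriage [(0.6, array([582.8,  -4.7, 151.7])), (0.32, array([392.3, 147.5,   2.6]))]
top lever_grip [(0.62, array([ 517.7, -212.4,  121.7]))]
top cam_axis [(0.61, array([ 619.2, -192.5,   88.8]))]
top reagent_bottle [(0.57, array([668.3, 351.8,  -2.8]))]
top beaker [(0.26, array([ 392.1, -377.9,    0.6]))]
top vial
[... 180 characters left out ...]
22. 1299.]
{'t': 1.1, 'joints': array([-1.31598276,  0.46748533, -0.01161504,  1.60268422,  0.00601702,
        1.0714041 , -0.05627489]), 'joint_velocities': array([-0.00105472,  0.00153897, -0.00172917,  0.00134351, -0.00147783,
        0.00107665, -0.00115535]), 'joint_torque': array([ 6.66186133e-04, -5.20414388e+01, -1.25633064e-02, -2.44059044e+01,
       -5.67144295e-02,  1.13431449e-02,  2.63970486e-05]), 'tcp_pos': array([190.77152618, 621.39071775, 214.60844   ]), 'tcp_rot': array([ 0.23380225,  1.55807282, -0.23372518]), 'contact_force': array([-0.59491356, -0.1419541 , -0.71728483]), 'wrist_torque': array([-0.01775177,  0.05658281, -0.06198825]), 'grip_width': 0.9993295307534786}
```

View pics/scene0.png

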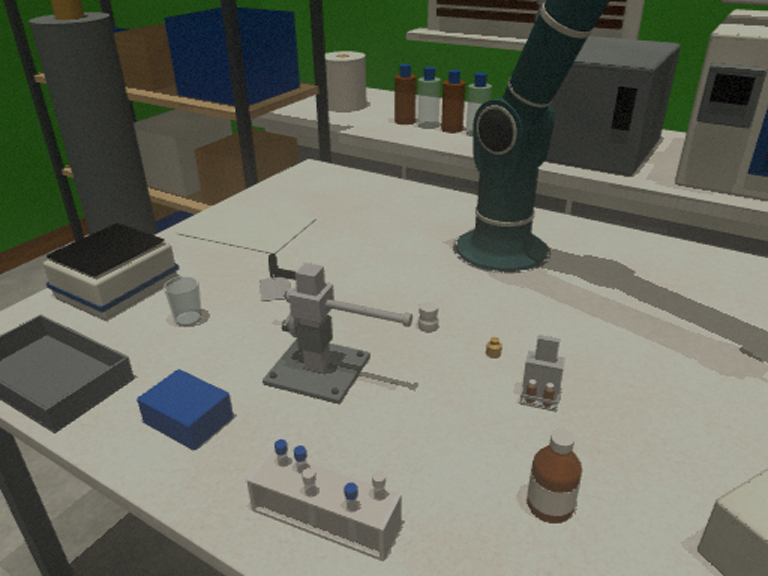

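View pics/top0.png

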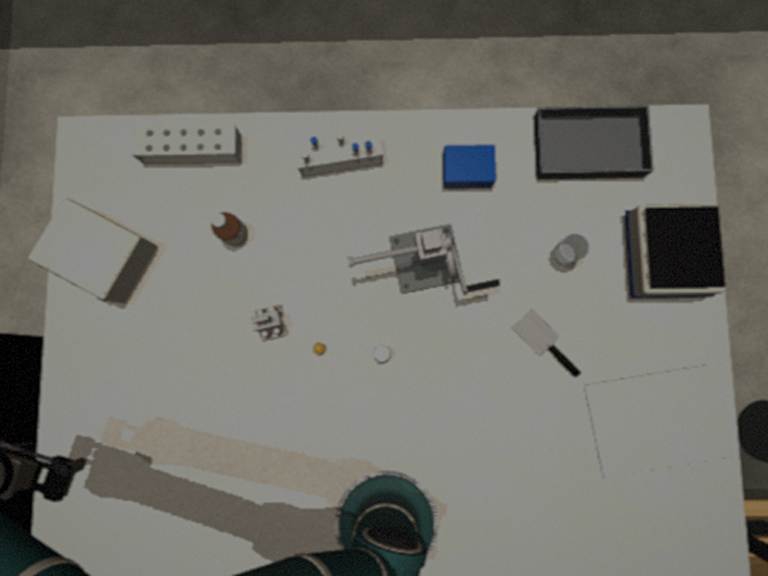

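The scene picture shows the carrier at about (545,370), the bar from (330,305) to (410,320), and the lever leaning to the robot's side at (275,265). The top picture shows the carrier at (268,322), the bar pointing left and slightly down, and the grip at (483,285). The networks agree with both. I still need the carrier's yaw, so I'll crop in.

```bash
python3 - <<'E'
from h import *
im=np.array(viewer.read_camera("top"))[:,:,::-1]
a=cv2.resize(im[195:235,160:200],(400,400),interpolation=cv2.INTER_CUBIC)
b=cv2.resize(im[140:210,225:340],(657,400),interpolation=cv2.INTER_CUBIC)[:, :400]
sc=np.array(viewer.read_camera("scene"))[:,:,::-1]
cv2.imwrite("pics/crop.png",np.hstack([a,b]))
print(proj([455,259,98],"top"),proj([455,259,0],"top"))
for n in("carrier",):
    for d in viewer.silhouettes(n,"top")[:1]:
        m=d["mask"].astype(np.uint8);print(m.sum(),d["confidence"],cv2.minAreaRect(cv2.findNonZero(m)))
E
```

```text
[176. 213.] [182. 215.]
389 0.77 ((179.33987426757812, 214.80618286132812), (21.36165428161621, 21.286699295043945), 77.00537872314453)
```

View pics/crop.png

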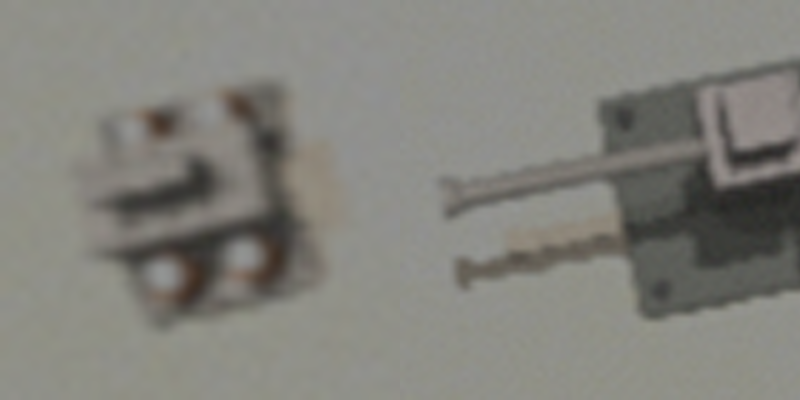

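The crop shows the tab line at about 11-12° image slope, running (105,205) to (210,185). The bar runs (450,195) to (700,150), about 10°. The carrier and bar are nearly parallel. I'll correct for camera roll and grasp.

```bash
cat >> h.py <<'E'
def rot(yaw,tilt=0):
    # tool x down, tool y along +-frame-x (yaw in deg); picks wrist nearest; tilt: rad, about frame y
    x=np.array([np.sin(tilt),0,-np.cos(tilt)]);out=[]
    for s in(1,-1):
        y=s*np.array([np.cos(tilt),0,np.sin(tilt)])
        out.append(Rn.from_euler("z",yaw,degrees=True)*Rn.from_matrix(np.c_[x,y,np.cross(x,y)]))
    return [r.as_rotvec() for r in out]
E
python3 - <<'E'
from h import *
a=proj([455,240,118],"top");I=viewer.camera_info("top")
K=np.array(I["camera_matrix"]);R=np.array(I["R"]);print(K.round(1),R.round(3))
def ray(u,v,z):
    d=R.T@np.linalg.inv(K)@[u,v,1];c=-R.T@np.array(I["t"]);return c+d*(z-c[2])/d[2]
f=lambda p,z:ray(160+p[0]/10,195+p[1]/10,z)
g=lambda p,z:ray(225+(p[0]-400)/5.713,140+p[1]/5.714,z)
for n,A,B in(("tab",f((105,205),110),f((210,185),110)),("roof",f((85,255),74),f((270,215),74)),("bar",g((455,193),151),g((700,150),151))):
    d=A-B;print(n,A.round(),B.round(),np.degrees(np.arctan2(-d[0],d[1])))
for yaw in(11,):
  for r in rot(yaw):
    print(r.round(3),[kin.ik(p,r) if kin.ik(p,r) is None else np.round(kin.ik(p,r),2) for p in([455,259,79],[455,259,290],[584,-6,290],[517,-214,105],[617,-194,176])])
E
```

```text
[[371.    0.  258. ]
 [  0.  371.  196.4]
 [  0.    0.    1. ]] [[-0.014 -1.    -0.012]
 [-0.992  0.015 -0.122]
 [ 0.122  0.01  -0.992]]
tab [445. 273. 110.] [451. 239. 110.] 9.995333484219536
roof [432. 288.  74.] [444. 227.  74.] 11.415979445815974
bar [571.  62. 151.] [593. -73. 151.] 9.20052503454686
[ 1.067  1.294 -1.067] [array([-0.86,  0.46,  0.34,  2.03, -0.24,  0.69, -0.17]), array([-0.92,  0.18,  0.38,  1.84, -0.07,  1.14, -0.32]), array([-0.57,  0.32,  0.67,  1.72, -0.21,  1.18,  0.34]), array([-0.34,  0.6 ,  0.9 ,  1.96, -0.61,  0.88,  1.08]), array([-0.41,  0.68,  0.99,  1.69, -0.62,  1.12,  0.96])]
[-1.349  1.112  1.349] [array([-0.35,  0.47, -0.29,  2.  ,  0.2 ,  0.7 ,  2.57]), array([-0.47,  0.19, -0.13,  1.82,  0.03,  1.14,  2.73]), array([-0.97,  0.59,  1.36,  1.74, -0.6 ,  1.31, -2.43]), array([-0.55,  0.92,  1.34,  1.97, -1.01,  1.16, -1.74]), array([-0.55,  0.91,  1.34,  1.7 , -0.92,  1.31, -1.96])]
```

```bash
python3 - <<'E'
from h import *
r=rot(10.7)[0]
robot.movep([455,259.5,200],r)
robot.servo_line([455,259.5,83],feed=120)
grip(0.0,40); o=robot.observe();print(o["grip_width"]*92,o["contact_force"].round(1),o["tcp_pos"].round(1))
robot.servo_line([455,259.5,295],feed=120)
o=robot.observe();print(o["t"],o["contact_force"].round(1),o["grip_width"]*92,o["tcp_pos"].round(1))
snap("scene","s1.png")
for c in("scene","top"):
    if c=="top": viewer.read_camera(c)
    print(c,[(n,pp(n,c)) for n in("carrier_tab","saddle","carriage")])
E
```

```text
9.689191403589291 [ 0.8 -0.  -1.1] [455.  259.4  82.9]
7.1417 [-0.2 -0.3 -3.3] 9.659475202401165 [454.7 259.3 294.3]
scene [('carrier_tab', []), ('saddle', [(0.9, array([454.2, 260.7, 278.6]))]), ('carriage', [(0.91, array([584.7,  -9.9, 150.9]))])]
top [('carrier_tab', [(0.66, array([457.9, 261.4, 306.8]))]), ('saddle', [(0.89, array([455. , 262.8, 279.9]))]), ('carriage', [(0.85, array([584.8,  -2.9, 152.6]))])]
```

View pics/s1.png

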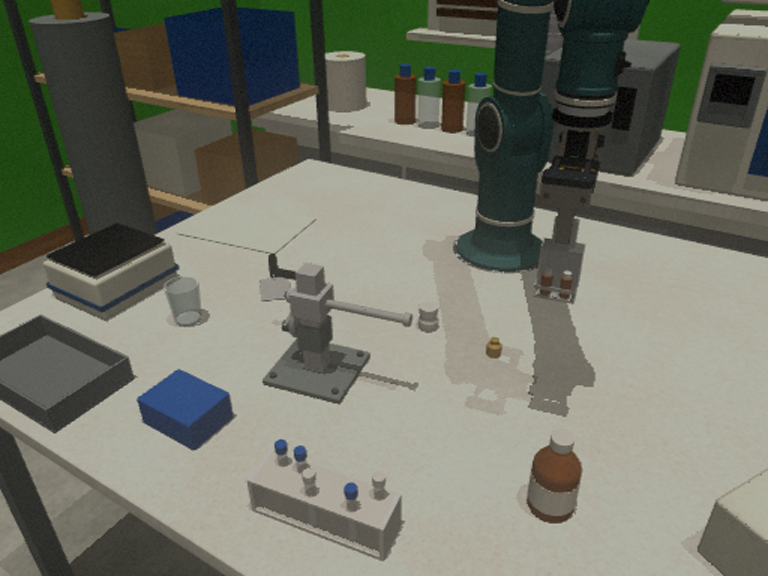

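Tab held: the width reads 9.7 mm, and the picture shows the carrier upright under the gripper at (560,265). Next I go above the bar and re-measure.

```bash
python3 - <<'E'
from h import *
r=rot(9.7)[0]
robot.servo_line([584.7,-8,298],feed=130,rotation=r)
robot.hold(0.2)
o=robot.observe();print(o["t"],o["tcp_pos"].round(1),o["grip_width"]*92)
ims=[snap(c,"x%s.png"%c,1) for c in("scene","top")]
for c in("scene","top"):
    print(c,[(n,pp(n,c)) for n in("saddle","carriage")])
sc=ims[0][100:260,170:330,::-1]; tp=ims[1][110:210,220:340,::-1]
cv2.imwrite("pics/s2.png",np.hstack([cv2.resize(sc,(400,400),interpolation=2),cv2.resize(tp,(400,400),interpolation=2)]))
E
```

```text
10.175 [584.7  -7.7 298. ] 9.540271225114008
scene [('saddle', [(0.6, array([584.1,  -8. , 285.3]))]), ('carriage', [(0.6, array([583.3,  -6. , 154.1]))])]
top [('saddle', [(0.56, array([ 606. , -427.5,   -1. ]))]), ('carriage', [])]
```

View pics/s2.png

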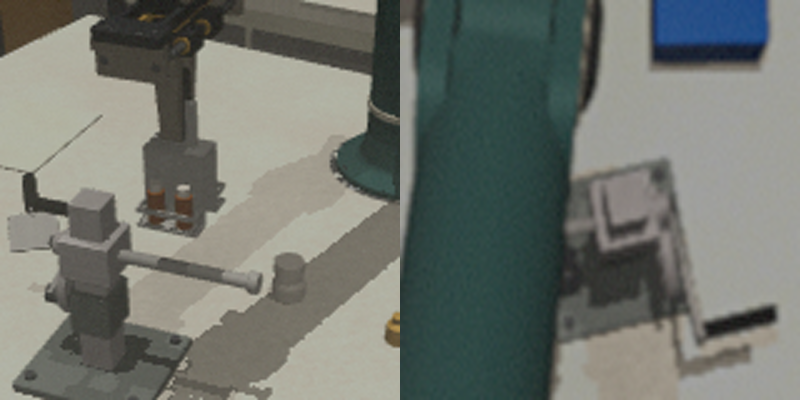

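```bash
python3 - <<'E'
from h import *
f0=robot.observe()["contact_force"]
for z in list(range(250,180,-8))+list(range(178,164,-2)):
    robot.servo_line([584.4,-8,z],feed=60 if z>180 else 30)
    f=robot.observe()["contact_force"]-f0; print(z,f.round(1),robot.observe()["tcp_pos"].round(1))
    if np.linalg.norm(f)>2.5: break
print(robot.observe()["t"])
ims=snap("scene","x.png",1)
cv2.imwrite("pics/s3.png",cv2.resize(ims[100:260,170:330,::-1],(500,500),interpolation=2))
print([(n,pp(n,"scene")) for n in("saddle","carriage")])
E
```

```text
250 [-0.6  1.1  0.3] [584.7  -8.1 250.4]
242 [-0.1  1.   1. ] [584.1  -7.9 241.5]
234 [-0.3  0.2  0.1] [584.   -8.  233.4]
226 [ 0.3  0.6 -0.3] [584.1  -8.  225.5]
218 [ 0.2  1.2 -0.3] [584.1  -8.  217.5]
210 [-0.3 -0.3 -0.2] [584.   -8.  209.5]
202 [ 0.3  0.2 -0. ] [584.   -8.  201.4]
194 [0.5 0.8 0.1] [584.1  -8.  193.5]
186 [-0.1  0.8  0.5] [584.   -8.  185.5]
178 [-0.3  1.  -0.1] [584.3  -8.  177.8]
176 [-0.6 -0.3  0.8] [584.4  -8.  175.9]
174 [-0.5  0.4  0.5] [584.3  -8.  173.8]
172 [-0.4  0.2 -0.1] [584.3  -8.  171.8]
170 [-3.4  1.5  7.3] [584.7  -8.1 170.9]
15.1083
[('saddle', [(0.85, array([585.7,  -6.8, 156.1]))]), ('carriage', [(0.66, array([ 607.1, -430.7,    3.1])), (0.64, array([581.8,  -5.5, 154.3]))])]
```

View pics/s3.png

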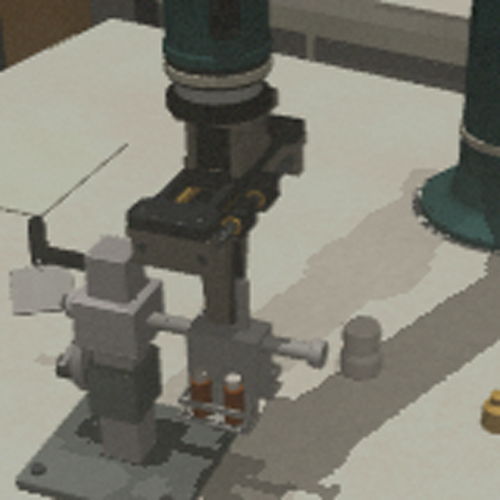

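The bar runs through the slot on both sides of the carrier, and contact came at TCP z 171 as expected. Releasing now, then checking.

```bash
python3 - <<'E'
from h import *
grip(0.45); robot.hold(0.2)
robot.servo_line([584.4,-8,250],feed=120); grip(1.0)
robot.servo_line([584.4,-8,290],feed=120)
robot.servo_line([517,-214,230],feed=170)
o=robot.observe();print(o["t"],o["tcp_pos"].round(1))
ims=snap("scene","x.png",1)
cv2.imwrite("pics/s4.png",cv2.resize(ims[100:260,150:310,::-1],(500,500),interpolation=2))
print([(n,pp(n,"scene")) for n in("saddle","carriage","lever_grip","cam_axis")])
E
```

```text
19.7167 [ 517.5 -213.1  230.1]
[('saddle', [(0.84, array([584.6,  -5.5, 157. ]))]), ('carriage', [(0.74, array([583. ,  -8.1, 153.2]))]), ('lever_grip', [(0.74, array([ 516.4, -221. ,  126.1])), (0.28, array([379.4,   3.9,   3.2]))]), ('cam_axis', [(0.98, array([ 614.9, -199.6,   85.1]))])]
```

View pics/s4.png

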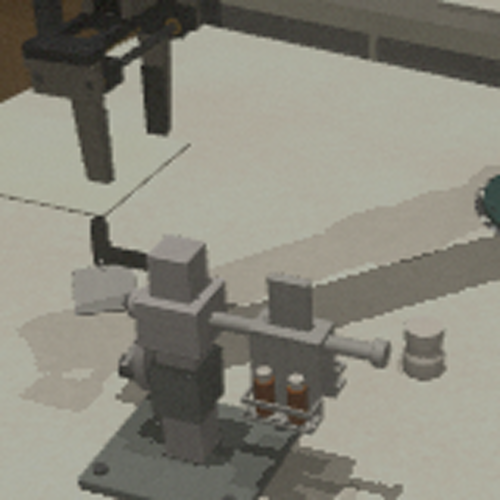

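The carrier hangs upright on the bar with the lever still down. The grip is at about (100,240) in the crop, under the open fingers. Next: grasp it and follow the arc.

```bash
python3 - <<'E'
from h import *
c=np.array([616.5,-197,85.]);Y=np.radians(9.7);ex=np.array([np.cos(Y),np.sin(Y),0]);ey=np.array([-np.sin(Y),np.cos(Y),0])
P=lambda a:c+110*(np.sin(a)*ex+np.array([0,0,np.cos(a)]))-3*ey-np.array([0,0,19])
print(P(-1.2).round(1),P(0).round(1))
robot.servo_line(P(-1.2),feed=120)
f=robot.observe()["contact_force"];print(f.round(1))
grip(0.0,30);o=robot.observe();print(o["grip_width"]*92,o["contact_force"].round(1),o["t"])
if 12<o["grip_width"]*92<20:
  for a in np.linspace(-1.2,0,13)[1:]:
    robot.servo_line(P(a),feed=45);o=robot.observe()
    print(round(a,2),o["contact_force"].round(1),round(o["grip_width"]*92,1),(o["tcp_pos"]-P(a)).round(1))
    if np.linalg.norm(o["contact_force"])>35: break
print(o["t"])
ims=snap("scene","x.png",1)
cv2.imwrite("pics/s5.png",cv2.resize(ims[80:260,150:330,::-1],(540,540),interpolation=2))
print([(n,pp(n,"scene")) for n in("saddle","carriage","lever_grip","cam_axis")])
E
```

```text
[ 515.9 -217.2  105.9] [ 617. -200.  176.]
[ 1.6 -0.1  1.1]
15.158806725473053 [ 6.1  0.7 -5.1] 22.3
-1.1 [  5.9  -1.3 -10.1] 15.2 [ 1.8  0.5 -0.5]
-1.0 [  5.6  -0.7 -10.9] 15.4 [ 0.9  0.4 -0.8]
-0.9 [  5.1   0.9 -11.2] 14.8 [ 0.   0.4 -0.8]
-0.8 [ 0.9  1.1 -9.8] 15.3 [-0.7  0.3 -0.4]
-0.7 [-4.7  1.  -3.8] 15.1 [-1.3  0.3  0.3]
-0.6 [-8.2  2.1  0.9] 15.1 [-2.5  0.3  0.6]
-0.5 [-13.6   4.1   7. ] 15.1 [-3.5  0.2  1.3]
-0.4 [-14.4   4.2  11.3] 15.4 [-3.  -0.1  2.2]
-0.3 [-12.2   4.5  12.3] 15.3 [-1.6 -0.1  2.9]
-0.2 [-9.8  3.4 10.8] 15.2 [-0.8 -0.1  3. ]
-0.1 [-6.7  2.7  8.8] 15.0 [-0.1 -0.   2.9]
0.0 [-6.   2.2  5.7] 15.2 [ 0.3 -0.1  2.8]
27.0
[('saddle', [(0.58, array([585. ,  -8.6, 177.5]))]), ('carriage', [(0.86, array([586.1,  -7.9, 175.7])), (0.48, array([668.9, 351. ,   2.9]))]), ('lever_grip', [(0.92, array([ 615. , -200.1,  193.2]))]), ('cam_axis', [])]
```

View pics/s5.png

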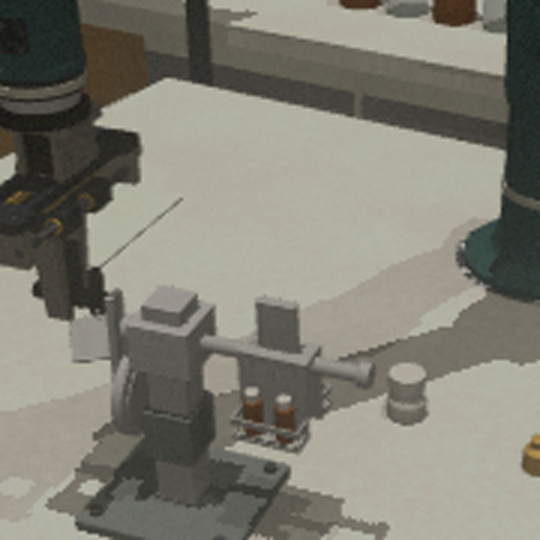

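The lever arm stands straight up at (115,335) in the crop, the bar reads 175.7 mm (highest), and the carrier hangs upright. I'll let it settle, then hand in.

```bash
python3 - <<'E'
from h import *
robot.hold(0.8)
o=robot.observe();print(o["t"],o["tcp_pos"].round(1),o["contact_force"].round(1),o["grip_width"]*92,abs(o["joint_velocities"]).max())
viewer.read_camera("scene");print([(n,pp(n,"scene")) for n in("saddle","carriage","lever_grip","cam_axis")])
robot.job_done()
E
```

```text
28.05 [ 617.2 -200.   178.8] [-5.9  3.1  6.1] 15.345921120723585 0.001934790552479978
[('saddle', [(0.8, array([582.6,  -6. , 179.8]))]), ('carriage', [(0.95, array([583. ,  -6.3, 176. ])), (0.23, array([580.5,  -6.6, 112.8]))]), ('lever_grip', [(0.97, array([ 615.1, -199.3,  195.2])), (0.48, array([584. ,  -5.4, 177.7]))]), ('cam_axis', [(0.68, array([585.4, -10.4, 209.9]))])]
the job is handed in; nothing more can be done
```

The carrier is hanging by itself on the bar, and the lever is straight up with the gripper still holding it. I handed the job in at about 28 s; the cell reports no verdict.

**What I did:** I lifted the carrier by its tab, lowered it astride the bar and let go while the lever was still down. Then I gripped the lever and followed its arc up to the top.

**Last checks:**
- **Lift height:** the bar's axis measured 176 mm above the bench, against 175 mm at the highest point.
- **Lever angle:** the grip was about 2 mm off straight above the cam axis as measured earlier (about 0.02 rad).
- **Hold on the lever:** the jaws were closed at about 15 mm on the 16 mm grip. The wrist force was about 9 N and the arm was still.
- **Carrier:** the saddle was within about 1 mm of the bar's middle, both across and along. It looked upright in the last picture, and the robot was well clear of it.

**Checks that disagreed or were not made:**
- **Saddle height:** this read 1.8 to 3.8 mm above the bar axis in the last two looks, against a nominal 7 mm and a 3 mm lower limit. That is within the network's error of about 4 mm, and both pictures show the carrier seated on the bar.
- **Cam axis:** its final detection was wrong (it landed near the carrier), so I used the earlier measurements.
- **Grip height:** the arm sat 2.8 mm higher than the arc I had commanded, which is consistent with the fingers gripping the lever slightly off centre.
- **Other things on the bench:** I did not re-measure these. None looked disturbed in the scene views.

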